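# Find the hidden catch and open the vegetable box

## Robot

A 6-joint arm with a two-finger parallel gripper is mounted at the origin on a cart in front of the work surface, level with it; the furniture and walls round the work are solid. World frame = base frame: x ahead of the robot, y to its left, z up, the work surface at z = 0. Lengths are in m, angles in rad, forces in N, time in s.
With the tool pointing down it reaches from about 0.375 to 0.75 m from the base axis. Payload 9 kg.
Tool frame: the origin (TCP) lies at the very end of the fingers, on their centre line; the grasp point (between the pads) lies tcp_to_grasp behind it (tcp_to_grasp is the distance from the TCP to the grasp point, in m); x points along the fingers, y is the direction in which the jaws open and shut, and the axes are right-handed (so a half turn about x gives the same grasp; the last joint's range is limited). The gripper opens to 85 mm and grips with 20 to 120 N. Pads are 22 mm wide; open, the fingers measure 114 mm over their backs; the gripper's body (76 mm by 85 mm) begins 54 mm behind the grasp point. The pads swing forward as they close: fully open they stand 13 mm farther back than shut.
Start: joints at [-1.367, 0.104, 0.097, 1.564, 0, 1.353], TCP at [0.246, -0.547, 0.231] pointing down, gripper open.
Joint ranges: [-2.99, 2.99], [-0.84, 1.86], [-1.1, 1.16], [-1.84, 2.11], [-1.51, 1.56], [-3.14, 3.14]. Speed limits (rad/s): [2.22, 2.22, 2.57, 3.14, 3.14, 3.14].

## Interface

Orientations are given as a unit quaternion [w, x, y, z].
In Python, from cell import * gives the robot as it stands.
- The arm moves only by the tool play_rows, never from a script. Its argument "moves" is a list of rows, each a list of 7 numbers: the shift along the world's x, y, z in cm, then the turn, a rotation vector about the world's x, y, z in degrees, then the opening, from -1 (shut) to 1 (fully open). In form: [[dx, dy, dz, ax, ay, az, hand], ...]. A call has exactly 8 rows; each row shifts and turns the commanded pose from where the row before left it; what a row does not reach is not made up. A row lasts 1/10 s, in which the tool goes at most 50 mm and 8.59 degrees, less where a joint would pass 70% of its speed; a pose out of reach is approached as far as the arm can. A call with a gripper value outside its range is refused whole. The fingers move at their own pace and stop on an object; "force" is the grip in N (left out, the last holds). Time passes only in rows, so rows that do not move let the fingers close, or fill a call up. It gives the time, the measured TCP pose, the force and the opening at its end, in the units of the state.
- read_state(): the state, without advancing time (a new reading comes with each control period).
- grab_frame(name): name is "scene" or "top" or "wrist"; returns the picture (480x640x3 uint8, red, green, blue); there is no depth.
- camera_params(name): a dict with "intrinsics" (3x3 intrinsics, pixels), "R" (3x3) and "t" (3): a world point X has camera coordinates R X + t. Camera axes: x right, y down, z forward; pixel columns grow to the right and rows downward; lengths in m; the calibration is good to about 2 mm. A picture is of the moment at which its call begins: read the wrist's pose just before it. camera_params takes no time and is no camera call; for the wrist camera it gives the pose at the moment of the call.
- close_job(): hands the job in, once; it reports no verdict.
Trained networks look in the newest picture that a camera, given by its name, has taken for a name from the list of things; names that differ only in an ending like _2 or _b are one class to them, and where a whole thing is asked for, a point or a joint stands for the part that bears it (a point fixed in the world has none). Each returns a list of dicts, best first, with "confidence" (0 to 1); they miss things now and then, are a little off and sometimes report something else, mostly with a low value. They report only what shows in the picture. A call takes as long as a camera call.
- look_for(camera, target): "bbox" ([left, top, right, bottom] in pixels, round what is visible of it).
- mark_of(camera, target): "uv" ([column, row] in pixels: a listed point, or the origin of a listed thing).
The state is a dict: "t": time; "joint_positions": joint angles; "joint_velocities": joint speeds; "tau": joint torques, N m; "eef_pos": TCP position; "tool_rot": TCP orientation; "ft_force": force on the tool from outside, world axes, zero at the start; "wrist_torque": the same for the moment, N m; "grip_width": opening from 0.0 (shut) to 1.0 (fully open).
Only numpy, scipy, OpenCV 4.12 (cv2) and the standard library are available. Lean on these libraries where they do the work, as an engineer would, in place of code of your own. Each camera call takes 0.05 s, during which the arm holds its last target.

## Task

Open the wooden vegetable box. Feel along the flat inlaid strip on its front deck for the hidden push catch, press it in so that the lid springs ajar, then push the lid steadily over with the fingers, without flinging it, until it stands open on its own, leaning back on its stop. Neither pick up nor shift the other things on the worktop.

Things in the scene. Friction and masses are not known exactly. Their poses are not given: they have to be found in the camera images.
- veg_box: Low plain wooden box, fixed to the worktop, 220 mm deep (its x axis, which points to its rear, away from the robot), 320 mm wide (y) and 100 mm high; origin at the centre of its underside. Its top is one flat face at z = 100 mm: in front a rigid fixed deck from x = -110 to -30 mm, behind it the lid.
- deck (a point): Centre of the deck's top (box x = -70, z = 100 mm; same axes). A flat strip of the same wood, 56 mm wide, is let into the deck along y, visible for 70 mm either side of this point. On its centre line, centred anywhere from y = -42 to +42 mm of this point, is the catch: a round button, 44 mm across, same wood, 0.5 mm below the deck, with a hairline seam. All else is rigid.
- catch (a joint): Travel of the hidden button, m: 0 out, flush; grows straight down as it is pressed; 0.006 fully in. A spring returns it: about 1.3 N to start, 3 N fully in. A fingertip moves it only if wholly inside the 44 mm circle, not resting on the rim. More than 0.0045 in, it frees the lid; it need not be kept in.
- lid (a joint): Angle of the lid, rad: 0 shut (latched, cannot be lifted), about 0.5 ajar, where its spring holds it once freed, 1.57 upright, 1.85 fully open on its stop. From ajar it swings freely, lightly damped; past about 1.65 it sinks back onto the stop by itself within 1 to 2 s, before that it falls back to ajar.
- lid_edge (a point): Middle of the upper front edge of the lid, a board 128 mm deep (hinge to edge), 320 mm wide, 10 mm thick, 0.18 kg. Its hinge runs along the box's y at x = +101 mm, z = 95 mm in the box's frame; the shut lid's edge is at x = -27 mm, z = 100 mm there. Its underside is plain but for a latch hook, 26 mm deep, behind the edge near its y = -130 mm end: push on the middle.
- mug: White mug, 62 x 92 x 51 mm high, loose, a bystander; origin under its centre.
- jar_left: Spice jar with a red cap, 45 mm across, 106 mm high, loose, a bystander left of the box; origin under its centre.
- jar_right: Spice jar with a red cap, 45 mm across, 106 mm high, loose, a bystander right of the box; origin under its centre.
- tin: Food tin, 57 mm across, 72 mm high, loose, a bystander; origin under its centre.
- cheese: Packet of cheese, 73 x 102 x 37 mm, loose, a bystander in front of the box; origin under its centre.
- tape: Roll of brown tape lying flat, 96 mm across, 48 mm high, loose, a bystander in front of the box; origin under its centre.

How it is judged:
By the outcome, as a careful person would: the job done as asked, in the order asked, and still so for the second after the job is handed in, with the robot touching nothing.
It also fails if it takes over 58 s, if anything falls off the work surface, if the arm or the gripper's body presses on something with over 40 N, if the wrist force passes 120 N, or if a joint passes its speed limit or range.

## Working session

There is one attempt and no reset: what is moved stays moved. The work goes in short steps, Python scripts to look and compute and a tool call to move; the robot and the scene stay as the last step left them, time stands still between calls to the robot, and variables do not carry over. Pictures are saved under pics/ and viewed, and the job is handed in when it is done.

Besides the shell and the picture viewer there is one more tool, called after "Request:" as name(argument=value, ...) on one line, values as JSON. play_rows: Moves the arm, as the interface text tells. Its arguments: {"type":"object","properties":{"moves":{"type":"array"},"force":{"type":"number"}},"required":["moves"]}

```bash
mkdir -p pics; ls; cat > h.py <<'E'
from cell import *
import numpy as np, cv2
def snap(n,f):
    im=grab_frame(n); cv2.imwrite('pics/'+f,im[:,:,::-1]); return im
def ray(cam,uv):
    p=camera_params(cam);K,R,t=[np.array(p[k]) for k in('intrinsics','R','t')]
    d=R.T@np.linalg.solve(K,[uv[0],uv[1],1.]);return -R.T@t,d
def onz(cam,uv,z):
    c,d=ray(cam,uv);return c+d*(z-c[2])/d[2]
def proj(cam,X):
    p=camera_params(cam);K,R,t=[np.array(p[k]) for k in('intrinsics','R','t')]
    q=K@(R@np.array(X)+t);return q[:2]/q[2]
E
python3 - <<'E'
from h import *
print(read_state())
snap('top','t0.png');snap('scene','s0.png')
for c in('top','scene'):
    for n,z in(('veg_box',0),('deck',.1),('lid_edge',.1)):
        for m in mark_of(c,n)[:2]: print(c,n,m,onz(c,m['uv'],z).round(4))
E
```

```text
pics
{'t': 0.0, 'joint_positions': array([-1.36668896e+00,  1.04720255e-01,  9.64518672e-02,  1.56386253e+00,
       -8.36620731e-07,  1.35312061e+00]), 'joint_velocities': array([ 1.41594627e-03, -4.82886247e-04, -6.13396631e-05, -1.03637389e-03,
        1.98285416e-03, -7.54436434e-04]), 'tau': array([ 3.51115894e-03, -5.56932735e+01,  5.03648579e+01,  1.74247893e-02,
        6.73647855e-05,  5.08933141e-06]), 'eef_pos': array([ 0.2455871 , -0.54708084,  0.23050046]), 'tool_rot': array([ 0.14754804,  0.69144335,  0.14849172, -0.69143754]), 'ft_force': array([ 0.13448496, -0.52690858, -0.28612667]), 'wrist_torque': array([ 0.02070675, -0.04247231,  0.00467261]), 'grip_width': 1.0009770821648105}
scene veg_box {'uv': [317.5, 251.7], 'confidence': 0.92} [ 0.5423 -0.0499  0.    ]
scene veg_box {'uv': [327.3, 214.5], 'confidence': 0.46} [ 0.6018 -0.2306  0.    ]
scene deck {'uv': [344.1, 220.8], 'confidence': 0.79} [ 0.4768 -0.0618  0.1   ]
scene deck {'uv': [382.0, 209.5], 'confidence': 0.47} [ 0.4151 -0.152   0.1   ]
scene lid_edge {'uv': [325.4, 211.8], 'confidence': 0.91} [ 0.5354 -0.0818  0.1   ]
scene lid_edge {'uv': [342.8, 221.1], 'confidence': 0.63} [ 0.479  -0.0592  0.1   ]
```

View pics/t0.png

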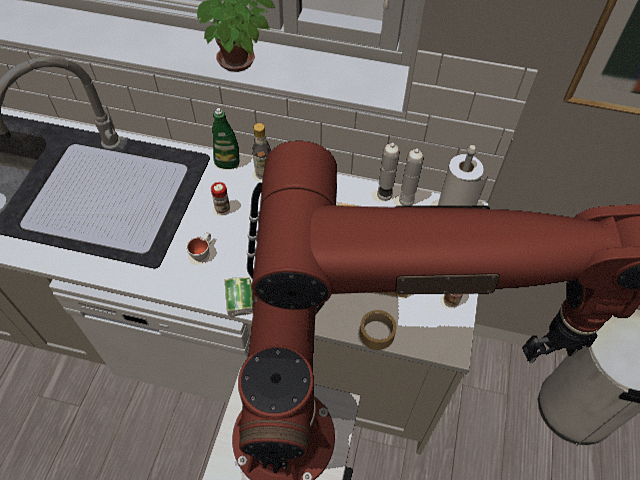

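View pics/s0.png

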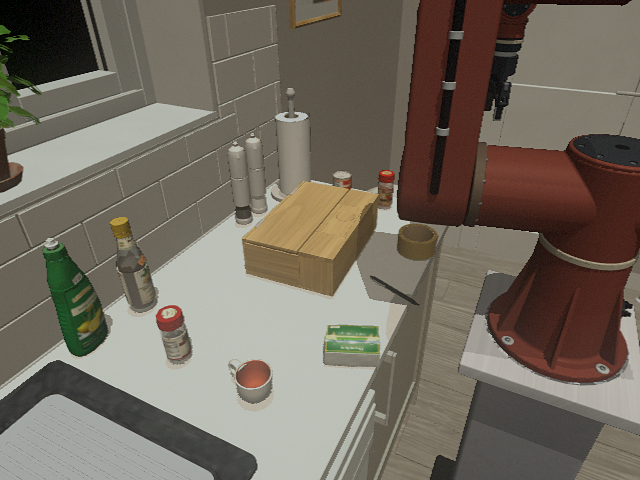

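```bash
python3 - <<'E'
import cv2
a=cv2.imread('pics/s0.png')[170:300,235:395]
cv2.imwrite('pics/s0z.png',cv2.resize(a,None,fx=4.6,fy=4.6,interpolation=cv2.INTER_CUBIC))
E
```

```text
(no output)
```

View pics/s0z.png

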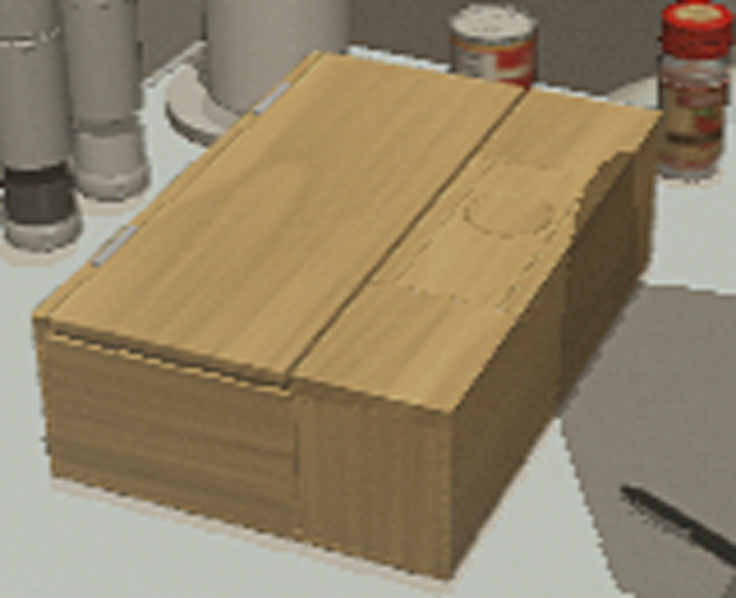

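```bash
python3 - <<'E'
from h import *
from scipy.optimize import least_squares
z=lambda x,y:np.array([235+x/4.6-.4,170+y/4.6-.4])
P=[((-.11,.16,.1),z(450,412)),((-.11,-.16,.1),z(660,108)),((.11,-.16,.1),z(318,50)),((.11,.16,.1),z(37,318)),((-.0285,.16,.1),z(290,380)),((-.0285,-.16,.1),z(523,90)),((-.11,.16,0),z(445,578)),((.11,.16,0),z(52,475))]
def T(s,X):
    c,n=np.cos(s[2]),np.sin(s[2]);return [s[0]+c*X[0]-n*X[1],s[1]+n*X[0]+c*X[1],X[2]]
f=lambda s:np.concatenate([proj('scene',T(s,X))-u for X,u in P])
r=least_squares(f,[.55,-.05,0],loss='soft_l1');print(r.x,np.degrees(r.x[2]),f(r.x).reshape(-1,2).round(1))
for q in(z(511,207),z(465,207),z(555,207),z(511,180),z(511,236)):
    b=onz('scene',q,.0995);d=b[:2]-r.x[:2];c,n=np.cos(r.x[2]),np.sin(r.x[2])
    print(b.round(4),c*d[0]+n*d[1],-n*d[0]+c*d[1])
print('deck',T(r.x,[-.07,0,.1]),proj('scene',T(r.x,[-.07,0,.1])))
print('edge',T(r.x,[-.027,0,.1]))
for nme in('mug','jar_left','jar_right','tin','cheese','tape'):
    m=mark_of('scene',nme)
    if m:print(nme,m[0]['confidence'],onz('scene',m[0]['uv'],0).round(3))
E
```

```text
[ 0.5531638  -0.06278753  0.0555014 ] 3.1799960581448743 [[ 0.5  0. ]
 [ 0.5  0.6]
 [-1.4 -0.4]
 [-1.6 -1.4]
 [-0.4 -1.5]
 [ 0.9 -0.7]
 [ 1.3  1.4]
 [-0.4  0.4]]
[ 0.4857 -0.0913  0.0995] -0.06898177812936424 -0.024693061936879212
[ 0.5074 -0.0809  0.0995] -0.046696527821470116 -0.015533152970282514
[ 0.4649 -0.1012  0.0995] -0.09028748778543114 -0.0334503501980383
[ 0.4974 -0.1181  0.0995] -0.05873719878695337 -0.0521182321619743
[ 0.4736 -0.0638  0.0995] -0.0794861412029951 0.0034275602743140815
deck [np.float64(0.4832715846217098), np.float64(-0.0666706304202822), 0.1] [342.43897616 219.27081942]
edge [np.float64(0.5262053729013879), np.float64(-0.06428529523298193), 0.1]
mug 0.78 [0.458 0.373 0.   ]
jar_left 0.81 [0.623 0.371 0.   ]
jar_right 0.98 [ 0.47  -0.331  0.   ]
tin 0.89 [ 0.602 -0.347  0.   ]
cheese 0.8 [0.343 0.215 0.   ]
tape 0.83 [ 0.325 -0.173  0.   ]
```

Request:
play_rows(moves=[[1.5, 2.85, 0, 0, 0, 4.3, -1], [1.5, 2.85, 0, 0, 0, 4.3, -1], [1.5, 2.85, 0, 0, 0, 4.3, -1], [1.5, 2.85, 0, 0, 0, 4.3, -1], [1.5, 2.85, 0, 0, 0, 4.3, -1], [1.5, 2.85, 0, 0, 0, 4.3, -1], [1.5, 2.85, 0, 0, 0, 4.3, -1], [1.5, 2.85, 0, 0, 0, 4.3, -1]], force=40)

```text
t: 1.5
eef_pos: [0.3661, -0.3183, 0.2315]
tool_rot: [0.347, 0.616, 0.347, -0.616]
ft_force: [0.3, 0.2, 0.7]
grip_width: -0.003
```

Request:
play_rows(moves=[[1.5, 2.85, 0, 0, 0, 4.3, -1], [1.5, 2.85, 0, 0, 0, 4.3, -1], [1.5, 2.85, 0, 0, 0, 4.3, -1], [1.5, 2.85, 0, 0, 0, 4.3, -1], [1.5, 2.85, 0, 0, 0, 4.3, -1], [1.5, 2.85, 0, 0, 0, 4.3, -1], [1.5, 2.85, 0, 0, 0, 4.3, -1], [1.5, 2.85, 0, 0, 0, 4.3, -1]])

```text
t: 2.3
eef_pos: [0.4862, -0.0902, 0.2316]
tool_rot: [0.514, 0.486, 0.513, -0.486]
ft_force: [0.7, -0.1, 0.3]
grip_width: 0.004
```

```bash
python3 - <<'E'
from h import *
from scipy.spatial.transform import Rotation as Ro
s=read_state();q=s['tool_rot'];print(s['t'],s['eef_pos'],s['joint_positions'].round(2),s['ft_force'],s['grip_width'])
print(Ro.from_quat([*q[1:],q[0]]).as_matrix().round(3))
snap('scene','s1.png');snap('wrist','w1.png')
print(mark_of('wrist','deck'),proj('wrist',[.4847,-.0913,.0995]),proj('wrist',s['eef_pos']),proj('wrist',[.4833,-.0667,.1]))
E
```

```text
2.3 [ 0.48619331 -0.09018992  0.23156018] [-0.45 -0.22 -0.21  1.58  0.    1.07] [ 0.73350152 -0.08684473  0.28868709] 0.004054813093799333
[[ 0.001  0.998  0.055]
 [-0.     0.055 -0.998]
 [-1.     0.001  0.   ]]
[] [318.15618326 224.30935691] [320.85355543 310.91110856] [318.08802121 192.53547556]
```

View pics/w1.png

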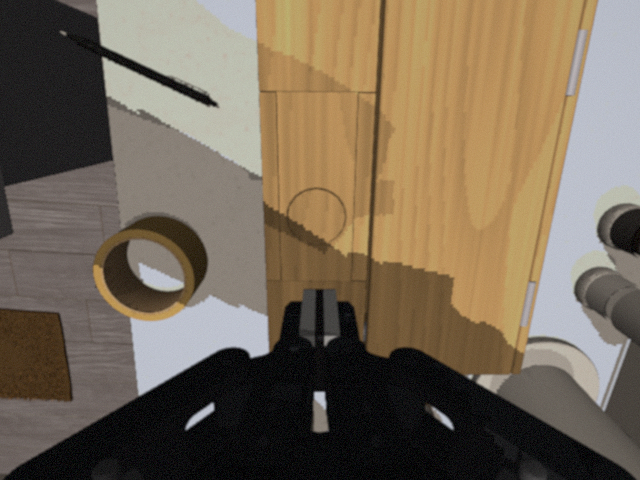

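View pics/s1.png

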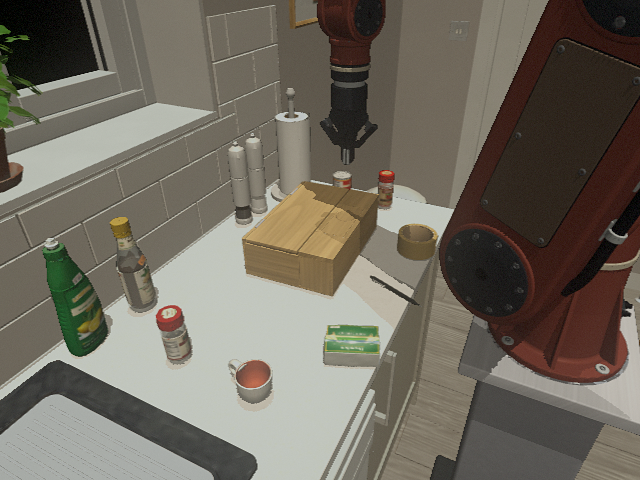

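```bash
python3 - <<'E'
from h import *
im=cv2.imread('pics/w1.png')[170:260,260:380]
cv2.imwrite('pics/w1z.png',cv2.resize(im,None,fx=6,fy=6,interpolation=cv2.INTER_CUBIC))
for uv in((317,217),(287.5,217),(346.5,217),(317,188),(317,247),(318,92),(318,281)):print(uv,onz('wrist',uv,.0995).round(4))
E
```

```text
(317, 217) [ 0.4835 -0.0856  0.0995]
(287.5, 217) [ 0.4613 -0.0868  0.0995]
(346.5, 217) [ 0.5058 -0.0844  0.0995]
(317, 188) [ 0.4823 -0.0635  0.0995]
(317, 247) [ 0.4848 -0.1097  0.0995]
(318, 92) [0.4794 0.0028 0.0995]
(318, 281) [ 0.4872 -0.1385  0.0995]
```

View pics/w1z.png

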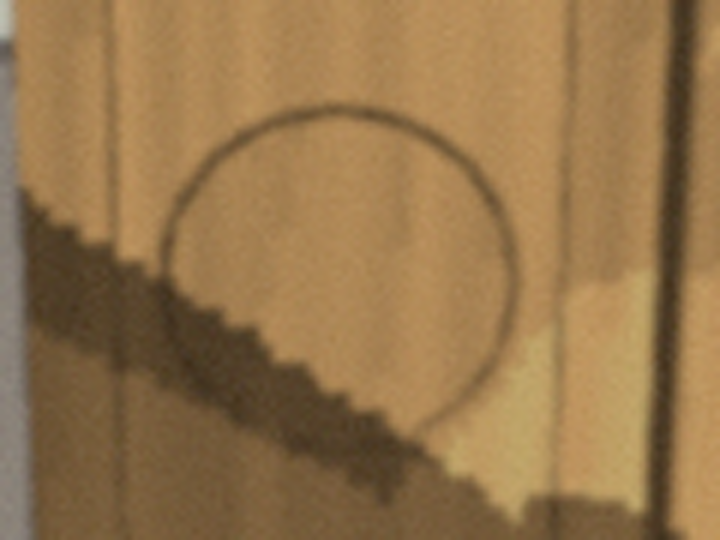

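Request:
play_rows(moves=[[-0.2, 0.35, -1.5, 0, 0, 0, -1], [0, 0, -2, 0, 0, 0, -1], [0, 0, -2, 0, 0, 0, -1], [0, 0, -2, 0, 0, 0, -1], [0, 0, -2, 0, 0, 0, -1], [0, 0, -1.5, 0, 0, 0, -1], [0, 0, -1.0, 0, 0, 0, -1], [0, 0, 0, 0, 0, 0, -1]])

```text
t: 3.25
eef_pos: [0.4829, -0.088, 0.1102]
tool_rot: [0.512, 0.487, 0.513, -0.487]
ft_force: [-0.9, -0.5, 0.1]
grip_width: 0.0
```

Request:
play_rows(moves=[[0, 0, -0.2, 0, 0, 0, -1], [0, 0, -0.2, 0, 0, 0, -1], [0, 0, -0.2, 0, 0, 0, -1], [0, 0, -0.2, 0, 0, 0, -1], [0, 0, -0.2, 0, 0, 0, -1], [0, 0, -0.2, 0, 0, 0, -1], [0, 0, 0, 0, 0, 0, -1], [0, 0, 0, 0, 0, 0, -1]])

```text
t: 4.05
eef_pos: [0.4836, -0.0879, 0.0993]
tool_rot: [0.513, 0.487, 0.513, -0.487]
ft_force: [1.3, -0.2, 0.2]
grip_width: 0.003
```

Request:
play_rows(moves=[[0, 0, -0.1, 0, 0, 0, -1], [0, 0, -0.1, 0, 0, 0, -1], [0, 0, -0.1, 0, 0, 0, -1], [0, 0, 0, 0, 0, 0, -1], [0, 0, 0, 0, 0, 0, -1], [0, 0, 0, 0, 0, 0, -1], [0, 0, 0, 0, 0, 0, -1], [0, 0, 0, 0, 0, 0, -1]])

```text
t: 4.85
eef_pos: [0.4837, -0.088, 0.0964]
tool_rot: [0.513, 0.487, 0.513, -0.487]
ft_force: [-0.3, 0.4, 3.5]
grip_width: 0.002
```

Request:
play_rows(moves=[[0, 0, -0.1, 0, 0, 0, -1], [0, 0, -0.1, 0, 0, 0, -1], [0, 0, -0.1, 0, 0, 0, -1], [0, 0, 0, 0, 0, 0, -1], [0, 0, 0, 0, 0, 0, -1], [0, 0, 0, 0, 0, 0, -1], [0, 0, 0, 0, 0, 0, -1], [0, 0, 0, 0, 0, 0, -1]])

```text
t: 5.65
eef_pos: [0.4837, -0.0879, 0.0935]
tool_rot: [0.513, 0.487, 0.513, -0.487]
ft_force: [-1.5, 1.0, 4.9]
grip_width: 0.0
```

```bash
python3 - <<'E'
from h import *
snap('scene','s2.png');print(read_state()['ft_force'],mark_of('scene','lid_edge'))
E
```

```text
[-0.45132045  1.00749074  5.99027112] [{'uv': [318.0, 189.5], 'confidence': 0.74}]
```

View pics/s2.png

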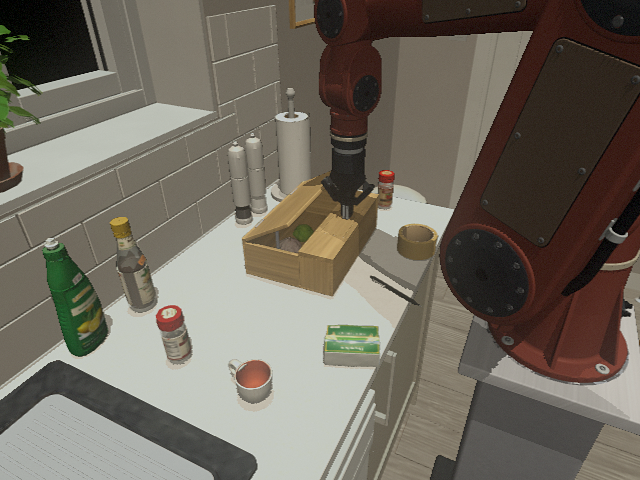

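Request:
play_rows(moves=[[-0.1, 0.1, 1, 0, 0, 0, -1], [-0.2, 0.2, 1, 0, 0, 0, -1], [0, 0.4, 1, 0, 0, 0, -1], [0, 0.6, 1, 0, 0, 0, -1], [0, 0.6, 0.5, 0, 0, 0, -1], [0, 0.4, 0, 0, 0, 0, -1], [0, 0, 0, 0, 0, 0, -1], [0, 0, 0, 0, 0, 0, -1]])

```text
t: 6.55
eef_pos: [0.4804, -0.0647, 0.1378]
tool_rot: [0.513, 0.487, 0.513, -0.487]
ft_force: [-0.1, 0.3, 0.2]
grip_width: 0.001
```

```bash
cat > g.py <<'E'
from h import *
B=[.5535,-.0630,.0555]
def wp(th,ov,half):
    h=np.array([.101,.095]);c=h+.128*np.array([-np.cos(th),np.sin(th)])-.005*np.array([np.sin(th),np.cos(th)])
    z=c[1]-ov; x=c[0]
    if th>np.pi/2: x=c[0]-ov/np.tan(np.pi-th)
    x-=half
    return np.array([B[0]+x*np.cos(B[2]),B[1]+x*np.sin(B[2]),z])
if __name__=='__main__':
    for th in np.arange(.5,1.85,.1):
        print(round(th,2),wp(th,.02+.015*min(1,(th-.5)),.012).round(4))
E
python3 - <<'E'
from g import *
E
python3 g.py; python3 - <<'E'
from h import *
s=read_state();print(s['t'],s['eef_pos'],s['ft_force'],s['joint_positions'].round(2));snap('scene','s3.png');snap('wrist','w3.png');snap('top','t3.png')
print(mark_of('scene','lid_edge'),[proj('scene',[.5535-.0095,-.0635,.161])])
E
```

```text
0.5 [ 0.5278 -0.0644  0.132 ]
0.6 [ 0.5341 -0.0641  0.1416]
0.7 [ 0.5414 -0.0637  0.1506]
0.8 [ 0.5497 -0.0632  0.1588]
0.9 [ 0.559  -0.0627  0.1662]
1.0 [ 0.5691 -0.0621  0.1725]
1.1 [ 0.5799 -0.0615  0.1778]
1.2 [ 0.5914 -0.0609  0.182 ]
1.3 [ 0.6034 -0.0602  0.185 ]
1.4 [ 0.6157 -0.0595  0.1868]
1.5 [ 0.6283 -0.0588  0.1873]
1.6 [ 0.6401 -0.0582  0.1881]
1.7 [ 0.6493 -0.0577  0.1876]
1.8 [ 0.6584 -0.0572  0.1858]
6.55 [ 0.48043649 -0.06467812  0.13784059] [-0.06794572  0.31689337  0.18330205] [-0.4  -0.25 -0.41  1.41 -0.    1.11]
[{'uv': [319.3, 189.4], 'confidence': 0.73}, {'uv': [176.9, 355.2], 'confidence': 0.5}] [array([318.59541797, 191.66343914])]
```

View pics/w3.png

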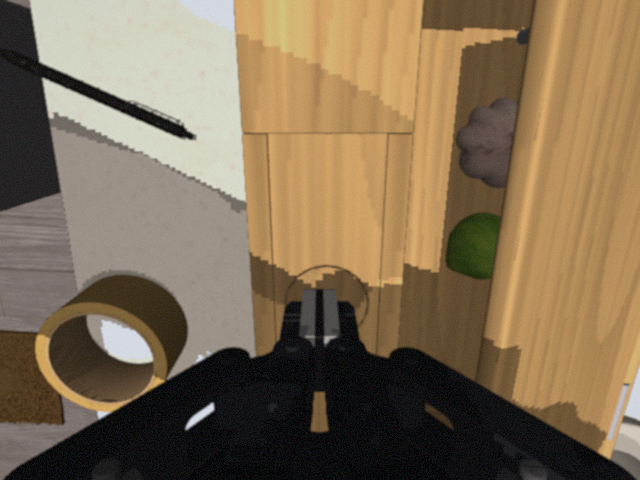

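View pics/t3.png

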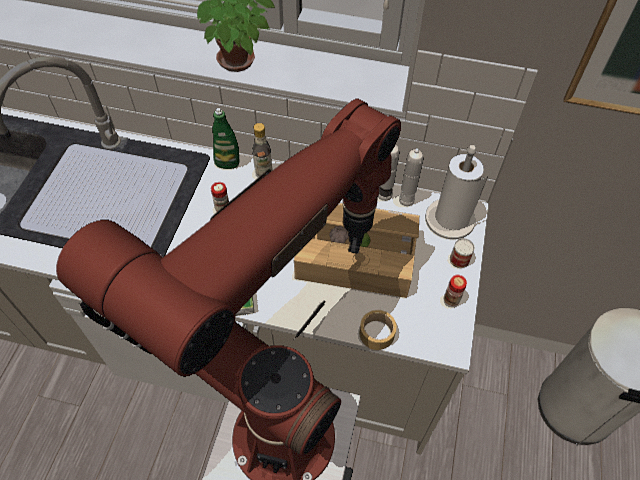

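View pics/s3.png

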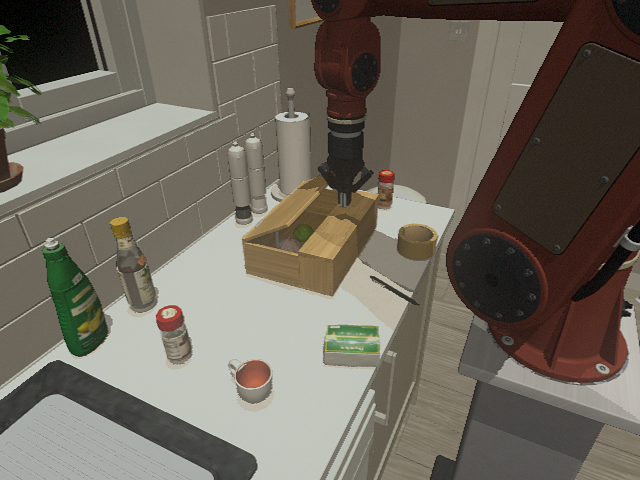

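```bash
python3 - <<'E'
from h import *
for b,t in(((243,220),(237,145)),((258,210),(254,136)),((290,193),(290,90))):
    X=onz('scene',b,0);
    hs=[h for h in np.arange(.05,.5,.005) if proj('scene',X+[0,0,h])[1]<t[1]]
    print(X.round(3),hs[:1])
E
```

```text
[ 0.802 -0.1    0.   ] [np.float64(0.22499999999999992)]
[ 0.796 -0.167  0.   ] [np.float64(0.22499999999999992)]
[ 0.766 -0.303  0.   ] [np.float64(0.31499999999999984)]
```

Request:
play_rows(moves=[[1, 0, -0.2, 0, 0, 0, -1], [1, 0, -0.2, 0, 0, 0, -1], [0.8, 0, -0.2, 0, 0, 0, -1], [0.6, 0, 0, 0, 0, 0, -1], [0.5, 0, 0, 0, 0, 0, -1], [0.4, 0, 0, 0, 0, 0, -1], [0.2, 0, 0, 0, 0, 0, -1], [0.2, 0, 0.2, 0, 0, 0, -1]])

```text
t: 7.55
eef_pos: [0.5276, -0.0649, 0.1342]
tool_rot: [0.513, 0.487, 0.513, -0.487]
ft_force: [-0.4, 0.8, -0.4]
grip_width: -0.003
```

Request:
play_rows(moves=[[0.2, 0, 0.3, 0, 0, 0, -1], [0.2, 0, 0.2, 0, 0, 0, -1], [0.2, 0, 0.2, 0, 0, 0, -1], [0.2, 0, 0.2, 0, 0, 0, -1], [0.2, 0.05, 0.2, 0, 0, 0, -1], [0.2, 0, 0.2, 0, 0, 0, -1], [0.2, 0, 0.2, 0, 0, 0, -1], [0.2, 0, 0.2, 0, 0, 0, -1]])

```text
t: 8.35
eef_pos: [0.5406, -0.0643, 0.1523]
tool_rot: [0.511, 0.485, 0.514, -0.489]
ft_force: [-25.5, 1.4, 18.2]
grip_width: 0.001
```

```bash
python3 - <<'E'
from h import *
s=read_state();print(s['t'],s['eef_pos'],s['ft_force']);im=snap('scene','s4.png');
cv2.imwrite('pics/s4z.png',cv2.resize(im[130:300,235:435,::-1],None,fx=3.5,fy=3.5,interpolation=cv2.INTER_CUBIC))
print(mark_of('scene','lid_edge'))
E
```

```text
8.35 [ 0.54058745 -0.06429644  0.15228706] [-25.46597931   1.38345031  18.16668752]
[]
```

View pics/s4z.png

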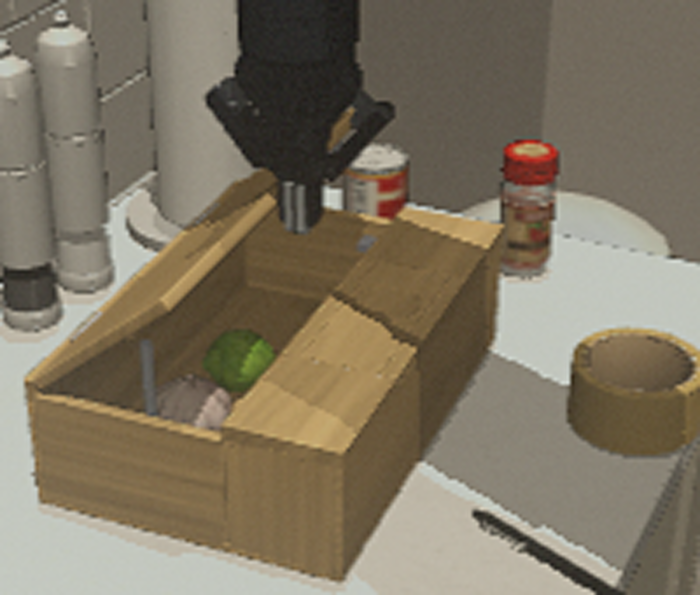

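Request:
play_rows(moves=[[-0.3, 0, 0, 0, 0, 0, -1], [-0.5, 0, 0, 0, 0, 0, -1], [-0.8, 0, 0, 0, 0, 0, -1], [-1, 0, 0, 0, 0, 0, -1], [-1, 0, 0, 0, 0, 0, -1], [-1, 0, 0.5, 0, 0, 0, -1], [-1, 0, 1, 0, 0, 0, -1], [-1, 0, 1, 0, 0, 0, -1]])

```text
t: 9.25
eef_pos: [0.477, -0.0644, 0.1765]
tool_rot: [0.513, 0.487, 0.513, -0.487]
ft_force: [1.0, 0.2, 0.5]
grip_width: 0.005
```

Request:
play_rows(moves=[[0, 0, 0.5, 0, 0, 8, -1], [0, 0, 0, 0, 0, 8, -1], [0, 0, 0, 0, 0, 8, -1], [0, 0, 0, 0, 0, 8, -1], [0, 0, 0, 0, 0, 8, -1], [0, 0, 0, 0, 0, 8, -1], [0, 0, 0, 0, 0, 8, -1], [0, 0, 0, 0, 0, 8, -1]])

```text
t: 10.05
eef_pos: [0.4775, -0.0645, 0.1814]
tool_rot: [0.693, 0.139, 0.693, -0.139]
ft_force: [0.0, -0.2, 0.1]
grip_width: -0.0
```

Request:
play_rows(moves=[[0, 0, 0, 0, 0, 8, -1], [0, 0, 0, 0, 0, 8, -1], [0, 0, 0, 0, 0, 8, -1], [0, 0, 0, 0, 0, 2, -1], [0, 0, 0, 0, -7, 0, -1], [0, 0, 0, 0, -7, 0, -1], [0, 0, 0, 0, -7, 0, -1], [0, 0, 0, 0, -4, 0, -1]])

```text
t: 10.85
eef_pos: [0.4772, -0.0637, 0.1808]
tool_rot: [0.832, -0.02, 0.555, 0.016]
ft_force: [-60.4, 26.6, 36.4]
grip_width: -0.001
```

```bash
python3 - <<'E'
from h import *
from scipy.spatial.transform import Rotation as Ro
s=read_state();q=s['tool_rot'];print(s['t'],s['eef_pos'],s['joint_positions'].round(2),s['ft_force'],s['grip_width'])
print(Ro.from_quat([*q[1:],q[0]]).as_matrix().round(3))
im=snap('scene','s5.png');
cv2.imwrite('pics/s5z.png',cv2.resize(im[130:300,235:435,::-1],None,fx=3.5,fy=3.5,interpolation=cv2.INTER_CUBIC))
print(mark_of('scene','lid_edge'))
snap('wrist','w5.png')
E
```

```text
10.85 [ 0.47719213 -0.06367043  0.18080278] [-0.54 -0.84 -0.8   1.28  0.2  -0.56] [-60.3813502   26.57122183  36.41115247] -0.0011947091338964729
[[ 0.385 -0.048  0.922]
 [ 0.004  0.999  0.051]
 [-0.923 -0.016  0.384]]
[{'uv': [316.4, 188.7], 'confidence': 0.58}]
```

View pics/s5z.png

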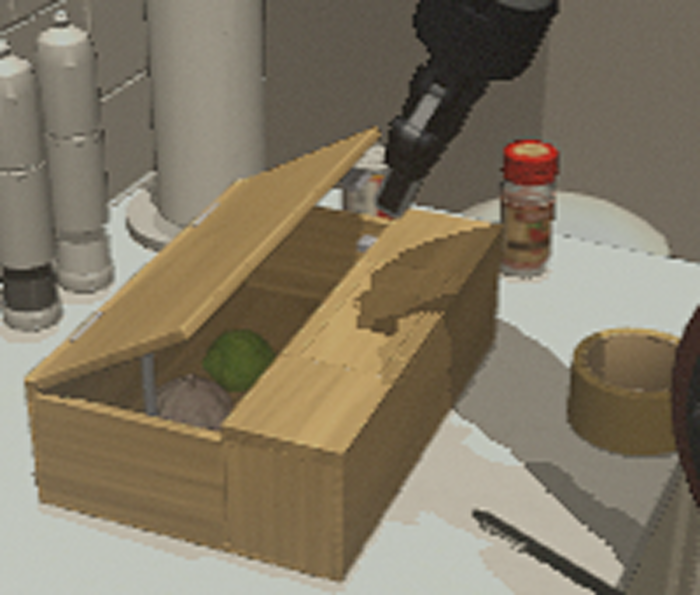

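View pics/w5.png

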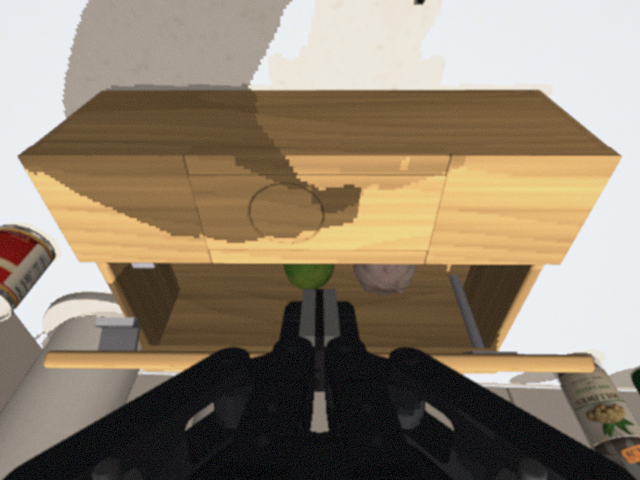

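```bash
python3 - <<'E'
from h import *
s=read_state();print(s['t'],s['eef_pos'],s['joint_positions'],s['joint_velocities'].round(3),s['ft_force'],s['wrist_torque'],s['tau'].round(1))
E
```

```text
11.0 [ 0.47609206 -0.06409054  0.17915561] [-0.53951379 -0.84064524 -0.79721065  1.27623305  0.19910542 -0.55495818] [ 0.016 -0.022  0.072  0.003 -0.015  0.006] [ 0.57729051  0.55420256 -0.0735624 ] [-0.00910518  0.28976562 -0.01149839] [ -0.6 -14.1  50.8  -3.7   0.9  -0.1]
```

View pics/s5.png

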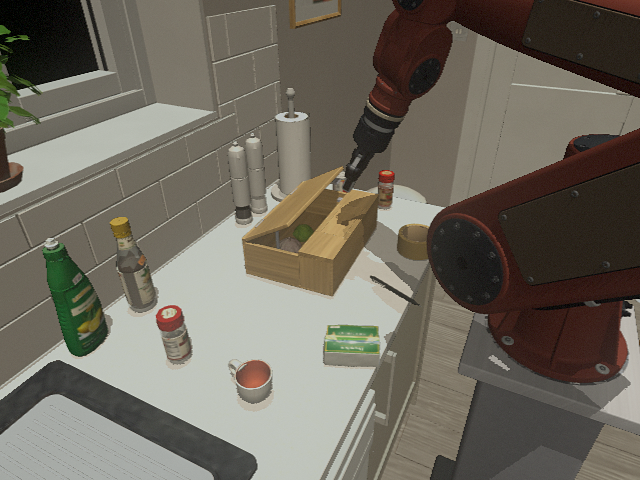

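```bash
cat > g2.py <<'E'
from h import *
B=[.5535,-.0630,.0555]
def wp(th,al,s,half=.011):
    h=np.array([.101,.095]);l=np.array([-np.cos(th),np.sin(th)]);n=np.array([np.sin(th),np.cos(th)])
    u=np.array([-np.sin(al),np.cos(al)]);f=np.array([np.cos(al),np.sin(al)])*half
    if th<np.pi/2-al: p=h+.128*l-.005*n-s*u-f
    else: p=h+(.128-s)*l-.005*n-f
    return np.array([B[0]+p[0]*np.cos(B[2]),B[1]+p[0]*np.sin(B[2]),p[1]])
if __name__=='__main__':
    o=None
    for th in np.arange(.5,1.85,.1):
        w=wp(th,np.radians(20),.025)*100
        print(round(th,2),w.round(2),'' if o is None else (w-o).round(2));o=w
E
python3 g2.py
```

```text
0.5 [53.8  -6.39 12.47] 
0.6 [54.43 -6.35 13.59] [0.63 0.03 1.12]
0.7 [55.16 -6.31 14.64] [0.73 0.04 1.05]
0.8 [55.99 -6.26 15.61] [0.83 0.05 0.97]
0.9 [56.92 -6.21 16.49] [0.93 0.05 0.88]
1.0 [57.93 -6.16 17.28] [1.01 0.06 0.78]
1.1 [59.01 -6.1  17.96] [1.08 0.06 0.68]
1.2 [60.16 -6.03 18.52] [1.15 0.06 0.57]
1.3 [61.17 -5.98 18.91] [1.01 0.06 0.39]
1.4 [62.16 -5.92 19.19] [0.99 0.06 0.27]
1.5 [63.18 -5.87 19.36] [1.01 0.06 0.17]
1.6 [64.2  -5.81 19.43] [1.03 0.06 0.07]
1.7 [65.23 -5.75 19.4 ] [ 1.03  0.06 -0.03]
1.8 [66.25 -5.69 19.27] [ 1.02  0.06 -0.13]
```

Request:
play_rows(moves=[[0.3, 0, -0.3, 0, 1, 0, -1], [0.5, 0, -0.5, 0, 1, 0, -1], [0.6, 0, -0.8, 0, 2, 0, -1], [0.6, 0, -1, 0, 1, 0, -1], [0.5, 0, -1, 0, 0, 0, -1], [0.3, 0, -1, 0, 0, 0, -1], [0.2, 0, -0.6, 0, 0, 0, -1], [0, 0, -0.2, 0, 0, 0, -1]])

```text
t: 11.8
eef_pos: [0.507, -0.064, 0.1271]
tool_rot: [0.806, -0.02, 0.591, 0.016]
ft_force: [0.3, -0.3, 0.3]
grip_width: -0.004
```

```bash
cat > st.py <<'E'
from h import *
import sys
from scipy.spatial.transform import Rotation as Ro
s=read_state();q=s['tool_rot'];print(s['t'],s['eef_pos'].round(4),s['joint_positions'].round(3),s['ft_force'].round(1))
print('x,y axes',Ro.from_quat([*q[1:],q[0]]).as_matrix()[:,:2].T.round(3))
n=sys.argv[1]
im=snap('scene','s%s.png'%n)
cv2.imwrite('pics/s%sz.png'%n,cv2.resize(im[110:280,235:435,::-1],None,fx=3.5,fy=3.5,interpolation=cv2.INTER_CUBIC))
E
python3 st.py 6
```

```text
11.8 [ 0.507  -0.064   0.1271] [-0.467 -0.596 -0.724  1.168  0.138 -0.499] [ 0.3 -0.3  0.3]
x,y axes [[ 0.301  0.002 -0.954]
 [-0.049  0.999 -0.014]]
```

View pics/s6z.png

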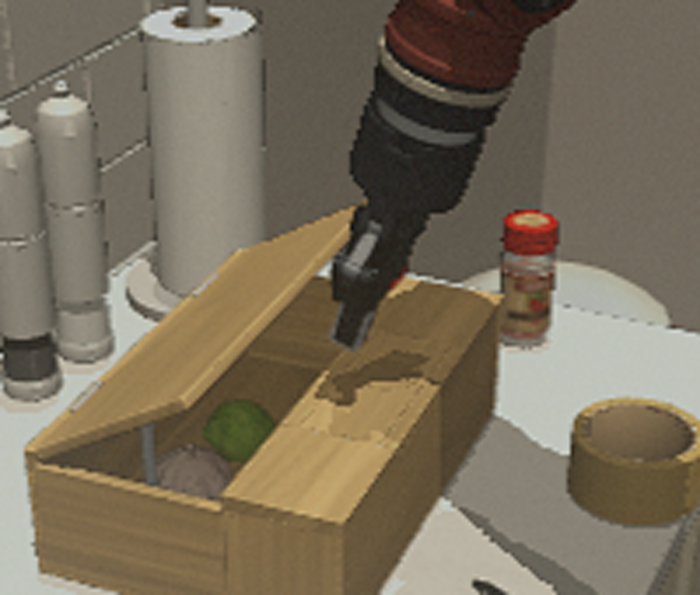

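Request:
play_rows(moves=[[0.6, 0, 0, 0, 0, 0, -1], [0.6, 0, 0, 0, 0, 0, -1], [0.5, 0, 0, 0, 0, 0, -1], [0.5, 0, 0, 0, 0, 0, -1], [0.4, 0, 0, 0, 0, 0, -1], [0.3, 0, 0, 0, 0, 0, -1], [0.2, 0, 0.1, 0, 0, 0, -1], [0.2, 0, 0.2, 0, 0, 0, -1]])

```text
t: 12.65
eef_pos: [0.54, -0.0641, 0.1305]
tool_rot: [0.806, -0.02, 0.591, 0.016]
ft_force: [-3.7, 0.8, 0.7]
grip_width: -0.004
```

Request:
play_rows(moves=[[0.2, 0, 0.3, 0, 0, 0, -1], [0.2, 0, 0.3, 0, 0, 0, -1], [0.2, 0, 0.3, 0, 0, 0, -1], [0.1, 0, 0.1, 0, 0, 0, -1], [0, 0, 0, 0, 0, 0, -1], [0, 0, 0, 0, 0, 0, -1], [0, 0, 0, 0, 0, 0, -1], [0, 0, 0, 0, 0, 0, -1]])

```text
t: 13.45
eef_pos: [0.5472, -0.0643, 0.1407]
tool_rot: [0.806, -0.02, 0.591, 0.015]
ft_force: [-2.6, -0.7, 0.6]
grip_width: -0.003
```

```bash
python3 st.py 7
```

```text
13.45 [ 0.5472 -0.0643  0.1407] [-0.426 -0.454 -0.602  1.143  0.126 -0.459] [-2.6 -0.7  0.6]
x,y axes [[ 0.302  0.001 -0.953]
 [-0.049  0.999 -0.014]]
```

View pics/s7z.png

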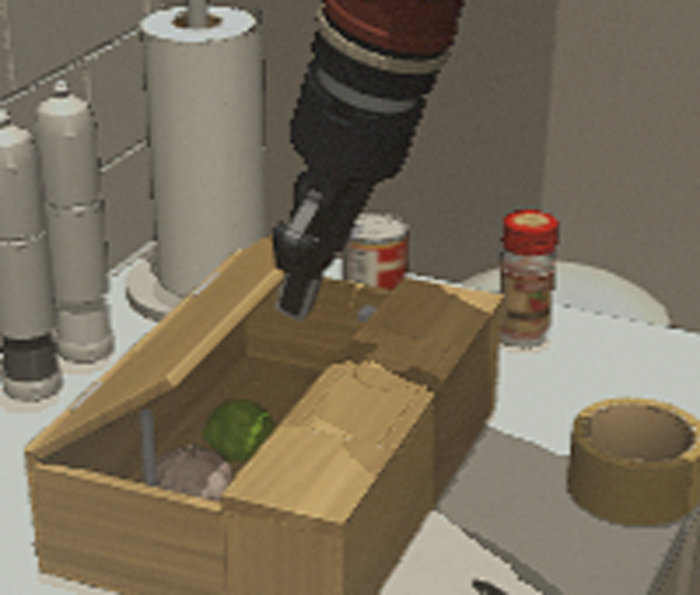

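Request:
play_rows(moves=[[0.2, 0.01, 0.25, 0, 0, 0, -1], [0.2, 0.01, 0.25, 0, 0, 0, -1], [0.2, 0.01, 0.25, 0, 0, 0, -1], [0.2, 0.01, 0.25, 0, 0, 0, -1], [0.2, 0.01, 0.24, 0, 0, 0, -1], [0.2, 0.01, 0.24, 0, 0, 0, -1], [0.2, 0.01, 0.24, 0, 0, 0, -1], [0.2, 0.01, 0.24, 0, 0, 0, -1]])

```text
t: 14.3
eef_pos: [0.5635, -0.0633, 0.1605]
tool_rot: [0.806, -0.02, 0.591, 0.016]
ft_force: [0.4, 0.6, -0.9]
grip_width: 0.0
```

Request:
play_rows(moves=[[0.24, 0.01, 0.22, 0, 0, 0, -1], [0.24, 0.01, 0.22, 0, 0, 0, -1], [0.24, 0.01, 0.22, 0, 0, 0, -1], [0.24, 0.01, 0.22, 0, 0, 0, -1], [0.25, 0.02, 0.2, 0, 0, 0, -1], [0.25, 0.02, 0.2, 0, 0, 0, -1], [0.25, 0.02, 0.2, 0, 0, 0, -1], [0.25, 0.02, 0.2, 0, 0, 0, -1]])

```text
t: 15.1
eef_pos: [0.5831, -0.0622, 0.1773]
tool_rot: [0.806, -0.02, 0.591, 0.016]
ft_force: [0.1, -0.9, -0.7]
grip_width: -0.003
```

```bash
python3 st.py 8
```

```text
15.1 [ 0.5831 -0.0622  0.1773] [-0.391 -0.341 -0.449  1.178  0.117 -0.425] [ 0.1 -0.9 -0.7]
x,y axes [[ 0.302  0.001 -0.953]
 [-0.049  0.999 -0.014]]
```

View pics/s8z.png

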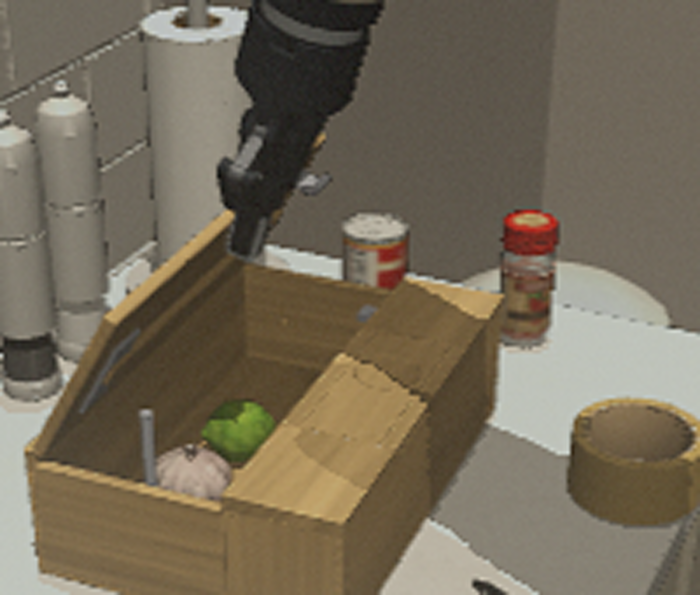

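Request:
play_rows(moves=[[0.27, 0.01, 0.16, 0, 0, 0, -1], [0.27, 0.01, 0.16, 0, 0, 0, -1], [0.27, 0.01, 0.16, 0, 0, 0, -1], [0.27, 0.02, 0.15, 0, 0, 0, -1], [0.27, 0.02, 0.13, 0, 0, 0, -1], [0.26, 0.02, 0.12, 0, 0, 0, -1], [0.26, 0.02, 0.12, 0, 0, 0, -1], [0.25, 0.02, 0.1, 0, 0, 0, -1]])

```text
t: 15.95
eef_pos: [0.6043, -0.061, 0.1883]
tool_rot: [0.806, -0.02, 0.591, 0.015]
ft_force: [-0.5, -0.6, -0.9]
grip_width: -0.0
```

Request:
play_rows(moves=[[0.25, 0.01, 0.08, 0, 0, 0, -1], [0.25, 0.01, 0.08, 0, 0, 0, -1], [0.25, 0.01, 0.06, 0, 0, 0, -1], [0.25, 0.01, 0.06, 0, 0, 0, -1], [0.25, 0.02, 0.05, 0, 0, 0, -1], [0.25, 0.02, 0.04, 0, 0, 0, -1], [0.25, 0.02, 0.03, 0, 0, 0, -1], [0.25, 0.02, 0.02, 0, 0, 0, -1]])

```text
t: 16.75
eef_pos: [0.6243, -0.0597, 0.1924]
tool_rot: [0.806, -0.02, 0.591, 0.016]
ft_force: [-0.3, 0.1, 0.1]
grip_width: 0.002
```

```bash
python3 st.py 9
```

```text
16.75 [ 0.6243 -0.0597  0.1924] [-0.356 -0.213 -0.316  1.18   0.107 -0.392] [-0.3  0.1  0.1]
x,y axes [[ 0.302  0.001 -0.953]
 [-0.049  0.999 -0.014]]
```

View pics/s9z.png

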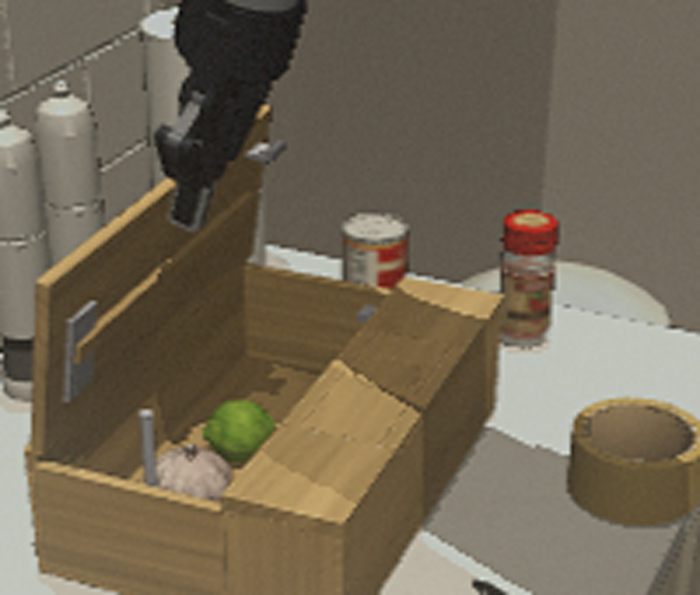

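Request:
play_rows(moves=[[0.22, 0.01, 0.02, 0, 0, 0, -1], [0.22, 0.01, 0.02, 0, 0, 0, -1], [0.22, 0.01, 0.01, 0, 0, 0, -1], [0.2, 0.01, 0.01, 0, 0, 0, -1], [0.2, 0.01, 0, 0, 0, 0, -1], [0.2, 0.01, 0, 0, 0, 0, -1], [0.2, 0.01, 0, 0, 0, 0, -1], [0.2, 0.01, 0, 0, 0, 0, -1]])

```text
t: 17.6
eef_pos: [0.6409, -0.0589, 0.193]
tool_rot: [0.806, -0.02, 0.591, 0.016]
ft_force: [0.2, -0.1, 0.1]
grip_width: 0.002
```

Request:
play_rows(moves=[[0.2, 0.01, 0, 0, 0, 0, -1], [0.2, 0.01, 0, 0, 0, 0, -1], [0.2, 0.01, 0, 0, 0, 0, -1], [0.2, 0.01, 0, 0, 0, 0, -1], [0.2, 0.01, -0.02, 0, 0, 0, -1], [0.15, 0.01, -0.02, 0, 0, 0, -1], [0.1, 0.01, 0, 0, 0, 0, -1], [0, 0, 0, 0, 0, 0, -1]])

```text
t: 18.4
eef_pos: [0.6532, -0.0582, 0.1926]
tool_rot: [0.806, -0.02, 0.591, 0.016]
ft_force: [-0.3, 0.1, 0.2]
grip_width: 0.001
```

```bash
python3 st.py 10
```

```text
18.4 [ 0.6532 -0.0582  0.1926] [-0.336 -0.125 -0.236  1.169  0.101 -0.372] [-0.3  0.1  0.2]
x,y axes [[ 0.302  0.001 -0.953]
 [-0.049  0.999 -0.014]]
```

View pics/s10z.png

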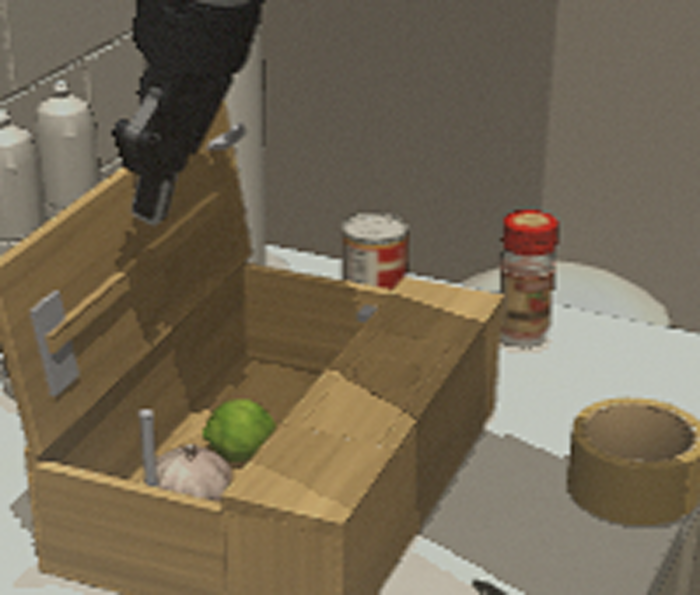

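Request:
play_rows(moves=[[0, 0, 0, 0, 0, 0, -1], [0, 0, 0, 0, 0, 0, -1], [0, 0, 0, 0, 0, 0, -1], [0, 0, 0, 0, 0, 0, -1], [0, 0, 0, 0, 0, 0, -1], [0, 0, 0, 0, 0, 0, -1], [0, 0, 0, 0, 0, 0, -1], [0, 0, 0, 0, 0, 0, -1]])

```text
t: 19.25
eef_pos: [0.6532, -0.0582, 0.1926]
tool_rot: [0.806, -0.02, 0.591, 0.016]
ft_force: [0.2, -0.1, -0.1]
grip_width: 0.001
```

Request:
play_rows(moves=[[-0.3, 0, 0, 0, 0, 0, -1], [-0.6, 0, 0, 0, 0, 0, -1], [-1, 0, 0.2, 0, 0, 0, -1], [-1.5, 0, 0.5, 0, 0, 0, -1], [-1.5, 0, 1, 0, 0, 0, -1], [-1.5, 0, 1, 0, 0, 0, -1], [-1, 0, 1, 0, 0, 0, -1], [0, 0, 0, 0, 0, 0, -1]])

```text
t: 20.05
eef_pos: [0.5791, -0.0585, 0.2317]
tool_rot: [0.807, -0.02, 0.59, 0.015]
ft_force: [0.5, -1.0, 0.9]
grip_width: 0.001
```

```bash
python3 st.py 11; python3 - <<'E'
from g2 import *
print(mark_of('scene','lid_edge'))
for th in(1.65,1.75,1.85):
    e=np.array([.101,.095])+.128*np.array([-np.cos(th),np.sin(th)])+.005*np.array([np.sin(th),np.cos(th)])
    for y in(.16,0,-.16):
        c,s=np.cos(B[2]),np.sin(B[2]);u=proj('scene',[B[0]+c*e[0]-s*y,B[1]+s*e[0]+c*y,e[1]]);print(th,y,u.round(1),((u-[235,110])*3.5).round())
E
```

```text
20.05 [ 0.5791 -0.0585  0.2317] [-0.387 -0.355 -0.363  1.276  0.115 -0.421] [ 0.5 -1.   0.9]
x,y axes [[ 0.304  0.    -0.953]
 [-0.048  0.999 -0.015]]
[{'uv': [260.7, 160.7], 'confidence': 0.65}]
1.65 0.16 [232.2 187. ] [-10. 269.]
1.65 0 [269.4 159.2] [120. 172.]
1.65 -0.16 [298.7 137.2] [223.  95.]
1.75 0.16 [227.2 186.9] [-27. 269.]
1.75 0 [264.7 159.3] [104. 172.]
1.75 -0.16 [294.4 137.4] [208.  96.]
1.85 0.16 [222.4 187.4] [-44. 271.]
1.85 0 [260.3 159.8] [ 89. 174.]
1.85 -0.16 [290.3 138. ] [194.  98.]
```

View pics/s11.png

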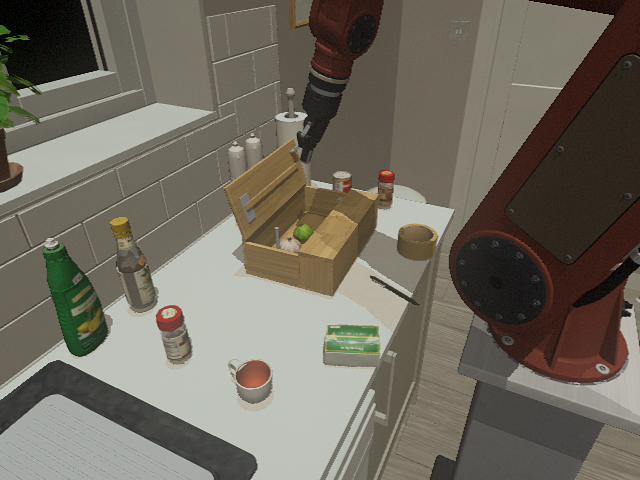

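View pics/s11z.png

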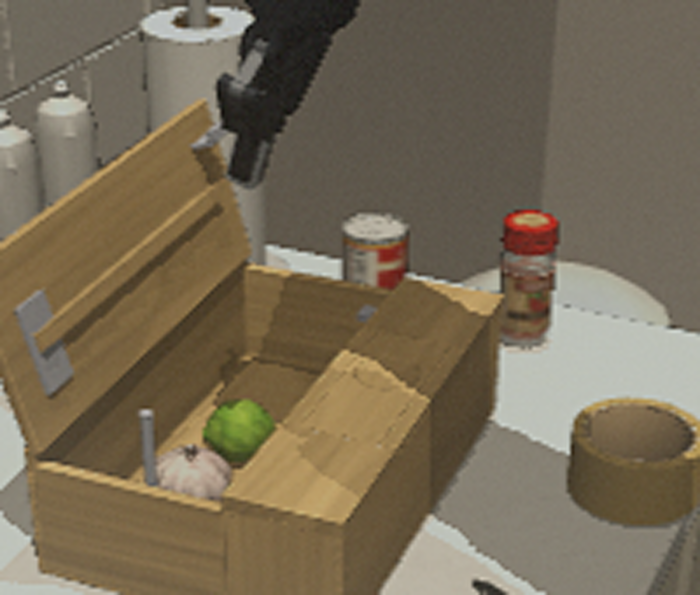

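Request:
play_rows(moves=[[-1, 0, 1, 0, 0, 0, -1], [-1, 0, 1, 0, 0, 0, -1], [-1, 0, 1, 0, 0, 0, -1], [0, 0, 0, 0, 0, 0, -1], [0, 0, 0, 0, 0, 0, -1], [0, 0, 0, 0, 0, 0, -1], [0, 0, 0, 0, 0, 0, -1], [0, 0, 0, 0, 0, 0, -1]])

```text
t: 20.95
eef_pos: [0.5491, -0.0581, 0.2591]
tool_rot: [0.806, -0.02, 0.591, 0.016]
ft_force: [-0.0, 0.2, -0.2]
grip_width: -0.0
```

Request:
play_rows(moves=[[0, 0, 0, 0, 0, 0, -1], [0, 0, 0, 0, 0, 0, -1], [0, 0, 0, 0, 0, 0, -1], [0, 0, 0, 0, 0, 0, -1], [0, 0, 0, 0, 0, 0, -1], [0, 0, 0, 0, 0, 0, -1], [0, 0, 0, 0, 0, 0, -1], [0, 0, 0, 0, 0, 0, -1]])

```text
t: 21.75
eef_pos: [0.5492, -0.0582, 0.2596]
tool_rot: [0.806, -0.02, 0.591, 0.016]
ft_force: [-0.1, 1.1, -0.7]
grip_width: -0.006
```

```bash
python3 st.py 12; python3 - <<'E'
from h import *
print(mark_of('scene','lid_edge'))
a,b,c=[cv2.imread('pics/s%s.png'%i).astype(int) for i in('12','11','0')]
d=abs(a-b).max(2)>40; print('lid region change', d[140:250,225:290].sum())
d=abs(a-c).max(2)>60
for n,(x0,y0,x1,y1) in dict(mug=(225,350,280,410),jarL=(150,300,195,365),jarR=(375,165,400,212),tin=(330,168,355,192),cheese=(318,318,388,370),tape=(394,222,440,262)).items(): print(n,d[y0:y1,x0:x1].sum())
E
```

```text
21.75 [ 0.5492 -0.0582  0.2596] [-0.412 -0.435 -0.372  1.352  0.122 -0.446] [-0.1  1.1 -0.7]
x,y axes [[ 0.302  0.001 -0.953]
 [-0.049  0.999 -0.014]]
[{'uv': [261.8, 159.3], 'confidence': 0.59}]
lid region change 0
mug 0
jarL 0
jarR 94
tin 71
cheese 0
tape 248
```

View pics/s12z.png

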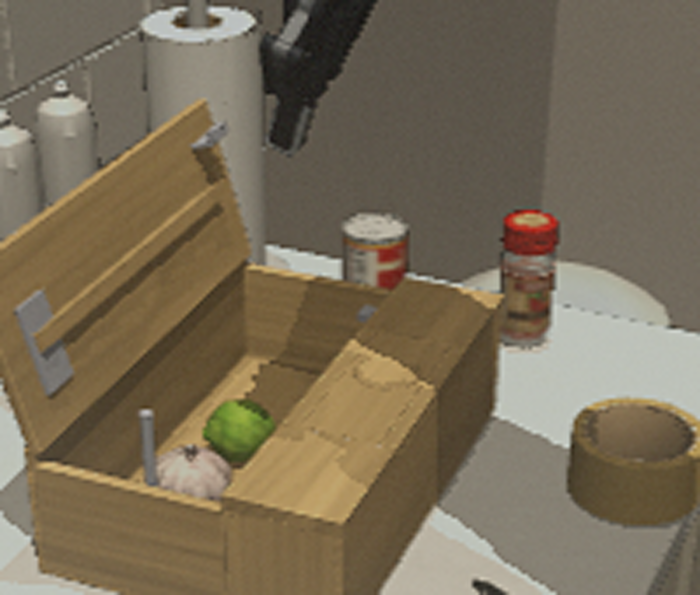

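```bash
python3 -c "
from cell import *
print(close_job())"
```

```text
the job is handed in; nothing more can be done
None
```

The box is open: I pressed the hidden catch, the lid sprang ajar, and I pushed it over with the closed fingers until it leaned back on its stop. I handed the job in at about 22 s, with the arm clear of the box.

**Final checks**
- The lid edge matches a lid angle of about 1.8 to 1.85 rad. The lid did not move between two pictures about 1.7 s apart, with the fingers well away.
- The mug, left jar and cheese show no change from the first picture. The right jar, tin and tape differ in some pixels. They look to be in the same place by eye, so I put that down to moving shadows and the arm's position, but I did not measure it.

**What went wrong along the way**
- **First push jammed:** the flared finger linkage caught the lid's edge, with about 31 N at the wrist. I backed off, turned the gripper 90° and tilted it, and the second push stayed under 4 N at the end of every call.
- **Joint 2 at its limit:** while tilting, it reached its lower limit. It read -0.8406 rad against the stated -0.84, and the wrist force briefly read about 75 N (limit 120 N) before returning to zero. I could not tell whether that counts as passing the joint's range.
- **Camera disagreement:** the two cameras disagreed by about 5 mm on the catch position. I used a point between the two, closer to the wrist camera's, and the catch pressed in on the first try. I found it by sight, not by feeling along the strip.

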